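# Clamp a casting flask at a jeweller's bench press

### The arm

A 6-joint arm with a two-finger parallel gripper is mounted at the origin on the work surface. World frame = base frame: x ahead of the robot, y to its left, z up, the work surface at z = 0. Lengths are in m, angles in rad, forces in N, time in s.
With the tool pointing down it reaches from about 0.375 to 0.975 m from the base axis. Payload 3.8 kg.
Tool frame: the origin (TCP) lies at the centre of the arm's flange, where the gripper is bolted on; the fingertips stand 173 mm ahead of it and the grasp point (between the pads) lies 155 mm ahead of it (bot.tip_reach is the distance from the TCP to the fingertips, in m); z points along the fingers, y is the line along which they close (so a half turn about z gives the same grasp; the last joint's range is limited). The gripper opens to 85 mm and grips with 20 to 120 N. Pads are 22 mm wide; open, the fingers measure 114 mm over their backs; the gripper's body (76 mm by 85 mm) begins 54 mm behind the grasp point. The pads swing forward as they close: fully open they stand 13 mm farther back than shut.
Start: joints at [-1.35, 0.264, 1.604, -0, 1.274, -0.037], TCP at [0.172, -0.653, 0.405] pointing down, gripper open.
Joint ranges: [-2.63, 2.63], [-0.94, 2.18], [0.31, 2.57], [-1.31, 4.45], [0, 2.66], [-2.55, 2.55]. Speed limits (rad/s): [2.57, 2.57, 3.14, 3.14, 3.14, 3.14].

### API

Orientations are given as a rotation vector (axis times angle).
In Python, from workcell import bot gives the robot as it stands.
- The arm moves only by the tool drive_tool, never from a script. Its arguments are lists of equal length, an entry for each row: "claw": the finger opening in mm, from 0 to 85.4; "slide": the shift along the world's x, y, z each as a share of 0.5 m, from -1 to 1, a list of three; "yaw": the turn about the world's z as a share of 180 degrees, from -1 to 1. A call has 1 to 8 rows; each row is the pose to reach, as a shift and turn from the pose commanded when the call began, turning the shorter way round; what a row does not reach only later rows make up. A row lasts 1/12 s, in which the tool goes at most 41.7 mm and 7.16 degrees, less where a joint would pass 70% of its speed; a pose out of reach is approached as far as the arm can. A call with a number of a shift or a turn outside -1 to 1 is refused whole. A call with a gripper value outside its range is refused whole. The fingers move at their own pace and stop on an object; "newtons" is the grip in N (left out, the last holds). Time passes only in rows, so rows that repeat a pose let the fingers close. It gives the time, the measured TCP pose, the force, the opening and the grip force at its end, in the units of the state.
- bot.read_state(): the state, without advancing time (a new reading comes with each control period).
- bot.read_camera(name): name is "scene" or "top"; returns a dict with "color" (420x560x3 uint8, red, green, blue), "depth" (420x560 float32, m along the optical axis (not along the pixel's ray), 0 where there is no reading), "mtx" (3x3 intrinsics, pixels), "eye" and "rotation" of the camera in the world. Camera axes: x right, y up, looking along -z (the intrinsics and any distortion apply to the point x, -y, -z); pixel columns grow to the right and rows downward; lengths in m; the calibration is good to about 2 mm. A picture is of the moment at which its call begins.
- bot.finish_job(): hands the job in; it is judged then, once.
The state is a dict: "time": time; "q": joint angles; "joint_vel": joint speeds; "joint_torque": joint torques, N m; "tool_pos": TCP position; "tcp_rot": TCP orientation; "wrist_force": force on the tool from outside, world axes, zero at the start; "torque": the same for the moment, N m; "width": opening from 0.0 (shut) to 1.0 (fully open); "grip_force": force on a finger pad.
Only numpy, scipy, OpenCV 4.12 (cv2) and the standard library are available. Lean on these libraries where they do the work, as an engineer would, in place of code of your own. Each camera call takes 0.05 s, during which the arm holds its last target. There are 200 camera calls.

### The job

Slide the lidded casting flask along the plate, without lifting it, onto the middle ring mark; leave the open beaker on its own mark. Then swing the clamp arm over the flask to its stop, turn the lock collar on its head to the locked mark (ear lined up over the tongue, not past it), and last throw the pump switch lever fully over, away from the side it leans to now. Leave everything else on the bench where it is.

Things in the scene. Friction and masses are not known exactly. Their poses are not given: they have to be found in the camera images.
- flask: The flask: closed plain steel cylinder, 90 mm diameter, 80 mm tall, about 0.5 kg, with a flat lid and a low round boss on top (40 mm diameter, 8 mm high). Stands on one of the two outer ring marks of the plate (left or right varies). Origin: centre of its underside. It tips only if pushed near its top.
- beaker: Open-topped plain steel beaker, 84 mm diameter, 75 mm tall, standing on the other outer ring mark; stays there. Origin: centre of its underside.
- station: The clamp station, fixed on the bench: aluminium plate 400 mm long, 130 mm across, 12 mm thick, no rails or stops. Origin: centre of its underside, on the bench; y runs along the plate's length, x across it, towards the hinge column. Three 104 mm ring marks (7 mm wider all round than the flask): one in the middle, two 130 mm either side along y.
- mid_mark (a point): Centre of the middle ring mark, on the plate's upper face, 12 mm above the bench, straight above the station's origin.
- hinge_axis (a point): Point on the upright hinge axis of the clamp arm, 105 mm from mid_mark horizontally, on the far side of the plate, square to the plate's length. The column is 32 mm thick, with a 90 x 90 x 30 mm foot.
- swing (a joint): Clamp arm angle, rad: 0 = closed at its stop, head straight above mid_mark; positive = open, clockwise seen from above (to the far left). Limits 0 to 2.1. Friction 0.5 N m, stays put. Grey arm, 30 mm wide, round head 104 mm across; underside 118 mm, top 130 mm above the bench (the pad below reaches down to 104 mm), clear of the flask.
- swing_peg (a point): Upright dark steel peg to push the arm by, at the outer end of the arm, 190 mm from the hinge axis, 16 mm diameter; top 182 mm, foot 130 mm above the bench. This point is on its axis, 158 mm above the bench.
- collar (a joint): Lock collar angle, rad: 0 = locked, ear straight above the tongue; negative = unlocked; grows anticlockwise seen from above. Limits -1.45 to 0.35, no stop at the mark. Friction 0.08 N m, stays put. Notched steel ring of 96 mm diameter, top 152 mm above the bench, on the arm's head.
- collar_axis (a point): Point on the collar's upright axis, the centre of the arm's head, 105 mm from the hinge axis; 160 mm above the bench.
- collar_peg (a point): Upright dark steel peg on the collar's ear, to push the collar by: 70 mm from the collar axis, 16 mm diameter, from the ear's top (146 mm) to 182 mm above the bench. This point is on its axis, 170 mm above the bench.
- lock_mark (a point): Locked mark: white line at the outer end of the tongue, a 14 mm wide bar that stands out below the collar from the arm's head, 91 mm from the collar axis, 50 degrees clockwise (seen from above) of the arm's outward direction. Moves with the arm. When locked the collar's ear lies straight over the tongue.
- switch (a joint): Pump switch lever, rad: 0 = off, leaning to -x of switch_base; 1.0 = fully over, leaning to its +x. Light friction (0.06 N m), stays where it is left.
- switch_base: Grey switch block, 70 x 50 x 25 mm, fixed on the bench to the right. Origin: centre of its underside; the lever pivots 22 mm above it about its y axis and swings 0.5 rad either side of upright towards its +x.
- switch_tip (a point): Centre of the black ball, 26 mm diameter, on the lever's end, 100 mm from its pivot.
- jar: Bystander: glass jar with steel cap, 64 mm diameter, 85 mm tall, on the left. Origin: centre of underside.
- brush: Bystander: brush lying on the left of the bench. Origin: its middle, on the bench.
- driver: Bystander: screwdriver lying behind the station, to the right. Origin: its middle, on the bench.
- wax: Bystander: blue wax puck, 70 mm diameter, 30 mm tall, near right. Origin: centre of underside.
- mandrel: Bystander: tapered steel ring mandrel standing on the bench, 44 mm diameter at the foot, 190 mm tall, far right. Origin: centre of underside.
Mind the look-alikes: they are no part of the job. What is shaped like the switch_base but purple is not meant.

How it is judged:
On the way, in this order (a step that is already met when the one before it is completed fails the run):
1. the flask stands on the middle mark (centre within 12 mm) (horizontal distance between flask and mid_mark below 0.012 m and angle between flask's own z axis and vertical below 0.05 rad and height (world z) of flask below 0.016 m), for 0.2 s.
2. the clamp arm is closed over the flask (within 0.06 rad of its stop) (all of step 1 and value of joint swing below 0.06 rad), for 0.2 s.
3. the lock collar is at its locked mark (within 0.12 rad), arm still closed (all of step 2 and value of joint collar between -0.12 and 0.12 rad), for 0.2 s.
4. the pump switch is thrown over (beyond 0.85 rad) (all of step 3 and value of joint switch above 0.85 rad), for 0.1 s.
At the end, for the whole second after the job is handed in: The flask stands upright on the plate within 12 mm of the middle mark's centre, the clamp arm is within 0.06 rad of its stop, the lock collar within 0.12 rad of its locked mark, the pump lever beyond 0.85 rad, and flask and collar are at rest (all of step 4 and linear speed of flask below 0.01 m/s and velocity of joint collar between -0.05 and 0.05 rad/s); the robot touches nothing.
It fails at once if the flask is lifted more than 10 mm off the plate or tipped beyond 0.25 rad (height (world z) of flask above 0.022 m or angle between flask's own z axis and vertical above 0.25 rad).
It fails at once if the beaker is moved more than 20 mm or tipped (distance of beaker from where it was at the start of the episode above 0.02 m or angle between beaker's own z axis and vertical above 0.3 rad).
It fails at once if a bystander is moved more than 30 mm (distance of any of jar, brush, driver, wax, mandrel from where it was at the start of the episode above 0.03 m).
It also fails if it takes over 72 s, if anything falls off the work surface, if the arm or the gripper's body presses on something with over 40 N, if the wrist force passes 120 N, or if a joint passes its speed limit or range.

## Working session

There is one attempt and no reset: what is moved stays moved. The work goes in short steps, Python scripts to look and compute and a tool call to move; the robot and the scene stay as the last step left them, time stands still between calls to the robot, and variables do not carry over. Pictures are saved under pics/ and viewed, at most 10 in all, crops included, and the job is handed in when it is done.

Besides the shell and the picture viewer there is one more tool, called as a command line: name --pt "numbers of a row" for each row, then --argument value for the rest. drive_tool: Moves the arm, as the interface text tells. Shift numbers are shares of 0.5 m and turn numbers shares of 180 degrees, none past 1 either way. Its arguments: {"type":"object","properties":{"claw":{"type":"array","items":{"type":"number"}},"slide":{"type":"array","items":{"type":"array","items":{"type":"number"}}},"yaw":{"type":"array","items":{"type":"number"}},"newtons":{"type":"number"}},"required":["claw","slide","yaw"]}

```bash
mkdir -p pics; cat > h.py <<'E'
import numpy as np, cv2
from workcell import bot
def cap(n,save=None):
    c=bot.read_camera(n)
    if save: cv2.imwrite('pics/'+save,c['color'][:,:,::-1])
    return c
def ray(c,u,v):
    d=np.linalg.inv(c['mtx'])@np.array([u,v,1.]); d=np.array([d[0],-d[1],-d[2]])
    return np.array(c['eye']),np.array(c['rotation'])@d
def onz(c,u,v,z):
    e,d=ray(c,u,v); return e+d*(z-e[2])/d[2]
def cloud(c):
    h,w=c['depth'].shape; u,v=np.meshgrid(np.arange(w),np.arange(h))
    P=np.linalg.inv(c['mtx'])@np.stack([u.ravel(),v.ravel(),np.ones(h*w)])
    P=P*c['depth'].ravel(); P[1:]*=-1
    return (np.array(c['rotation'])@P).T.reshape(h,w,3)+np.array(c['eye'])
E
python3 - <<'E'
from h import *
for n in('scene','top'):
    c=cap(n,n+'0.png'); print(n,c['eye'],c['mtx'].tolist(),np.round(c['rotation'],3).tolist(),[k for k in c])
    np.savez(n+'0.npz',**{k:c[k] for k in('color','depth','mtx','eye','rotation')})
print(bot.read_state())
E
```

```text
scene [1.25788053 0.28752045 1.08890733] [[429.6220429965499, 0.0, 278.57754176152383], [0.0, 429.6220429965499, 209.72261991414766], [0.0, 0.0, 1.0]] [0.465, 0.664, 1.886] ['color', 'depth', 'mtx', 'eye', 'rotation']
top [ 0.41012791 -0.00410525  1.68698706] [[505.0208635282586, 0.0, 290.35706817169785], [0.0, 505.0208635282586, 210.54222522991387], [0.0, 0.0, 1.0]] [0.048, -0.074, -1.547] ['color', 'depth', 'mtx', 'eye', 'rotation']
{'time': 0.1, 'q': array([-1.34992566e+00,  2.64695499e-01,  1.60527922e+00, -2.31080990e-06,
        1.27369567e+00, -3.69019633e-02]), 'joint_vel': array([-0.00027518, -0.00129877, -0.00077837, -0.00050699,  0.00227602,
        0.00042382]), 'joint_torque': array([-1.83358361e-04, -5.16707683e+01, -3.68588698e+01, -3.89273441e-05,
        6.33580945e-03,  2.01539564e-05]), 'tool_pos': array([ 0.17200256, -0.65238732,  0.40345167]), 'tcp_rot': array([-3.11348344e+00, -4.03523349e-01,  3.03042338e-04]), 'wrist_force': array([-0.05921185,  0.77344377, -0.01005102]), 'torque': array([ 0.0232255 , -0.02016119,  0.03726526]), 'grip_force': 0.0, 'width': 1.0030598710681016}
```

View pics/top0.png

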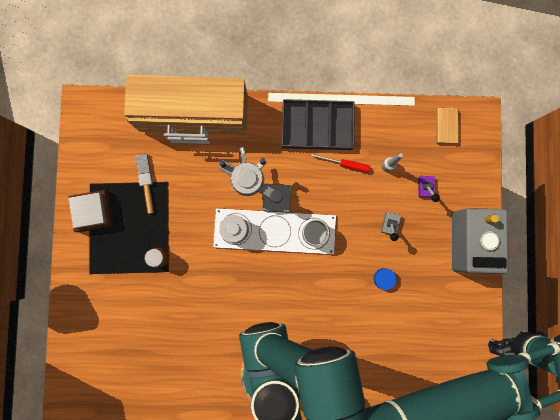

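View pics/scene0.png

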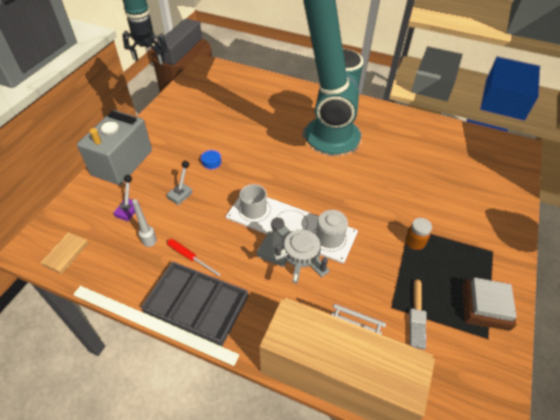

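Top view: the flask stands at the left at (235,230) and the open beaker at the right at (316,234). The column is at (277,197), the open arm's head at (246,178), and the switch block at (393,222) with its ball at (394,237). Next I measure.

```bash
sed -i "s/np.array(c\['rotation'\])/cv2.Rodrigues(np.array(c['rotation'],float))[0]/" h.py
python3 - <<'E'
from h import *
for n in('scene','top'):
    c=dict(np.load(n+'0.npz')); X=cloud(c); np.save(n+'X.npy',X)
    if n=='top': print('table z',np.median(X[300:310,200:230,2]))
    roi=(X[...,0]>.3)&(X[...,0]<.8)&(X[...,1]>-.3)&(X[...,1]<.35)
    def blob(lo,hi,name):
        m=(roi&(X[...,2]>lo)&(X[...,2]<hi)&(c['depth']>0)).astype(np.uint8)
        k,l,s,ce=cv2.connectedComponentsWithStats(m)
        for i in range(1,k):
            if s[i,4]>8:
                p=X[l==i]; print(n,name,s[i,4],ce[i].round(1),p.mean(0).round(4),(p.min(0)).round(3),p.max(0).round(3))
    blob(.163,.2,'pegs'); blob(.147,.158,'collar'); blob(.120,.136,'arm');blob(.080,.097,'cups')
c=dict(np.load('top0.npz'))
im=c['color'][130:270,200:450,::-1]; cv2.imwrite('pics/crop0.png',cv2.resize(im,None,fx=3.2,fy=3.2,interpolation=cv2.INTER_CUBIC))
E
```

```text
scene pegs 27 [304.2 237.1] [0.6093 0.1055 0.1641] [0.597 0.09  0.163] [0.622 0.118 0.167]
scene pegs 25 [300.8 243.4] [0.6318 0.1045 0.1639] [0.615 0.095 0.163] [0.645 0.114 0.167]
scene pegs 15 [295.5 241.8] [0.6325 0.0898 0.1638] [0.623 0.08  0.163] [0.641 0.097 0.165]
scene pegs 48 [277.5 248. ] [0.6787 0.0577 0.1782] [0.67  0.05  0.163] [0.684 0.065 0.187]
scene pegs 51 [324.  260.9] [0.6679 0.1796 0.1778] [0.658 0.172 0.164] [0.674 0.186 0.186]
scene collar 604 [299.9 246.3] [0.6339 0.1033 0.1532] [0.572 0.046 0.147] [0.686 0.154 0.158]
scene collar 13 [323.2 267. ] [0.6694 0.1806 0.1521] [0.663 0.172 0.147] [0.674 0.186 0.158]
scene arm 127 [281.7 230.8] [0.5911 0.0339 0.131 ] [ 0.573 -0.     0.12 ] [0.609 0.057 0.136]
scene arm 380 [306.8 267.1] [0.6729 0.139  0.1305] [0.613 0.074 0.12 ] [0.726 0.193 0.136]
scene cups 158 [252.9 194.9] [ 0.4673 -0.1136  0.0866] [ 0.422 -0.158  0.08 ] [ 0.508 -0.072  0.094]
scene cups 472 [332.2 223.2] [0.4787 0.149  0.0923] [0.428 0.103 0.08 ] [0.518 0.192 0.097]
scene cups 32 [275.8 236.1] [0.5861 0.0147 0.0889] [0.579 0.001 0.081] [0.59  0.
[... 1942 characters left out ...]
5.4] [0.5772 0.0117 0.1342] [0.569 0.007 0.133] [0.585 0.014 0.135]
top cups 29 [190.2 127.6] [0.7932 0.2969 0.0905] [0.791 0.267 0.082] [0.795 0.327 0.097]
top cups 34 [210.7 129.1] [0.7903 0.2313 0.0903] [0.777 0.195 0.081] [0.795 0.256 0.097]
top cups 14 [229.1 128.8] [0.7932 0.1729 0.0888] [0.791 0.157 0.082] [0.795 0.189 0.096]
top cups 10 [239.8 128.8] [0.7935 0.1383 0.0911] [0.792 0.128 0.083] [0.795 0.151 0.097]
top cups 86 [190.8 138.6] [0.7572 0.2932 0.093 ] [0.752 0.239 0.084] [0.763 0.35  0.097]
top cups 463 [233.2 228.6] [0.4734 0.1494 0.0913] [0.431 0.106 0.08 ] [0.517 0.195 0.097]
top cups 99 [315.6 232.5] [ 0.4672 -0.1112  0.0868] [ 0.427 -0.151  0.081] [ 0.51  -0.071  0.095]
```

View pics/crop0.png

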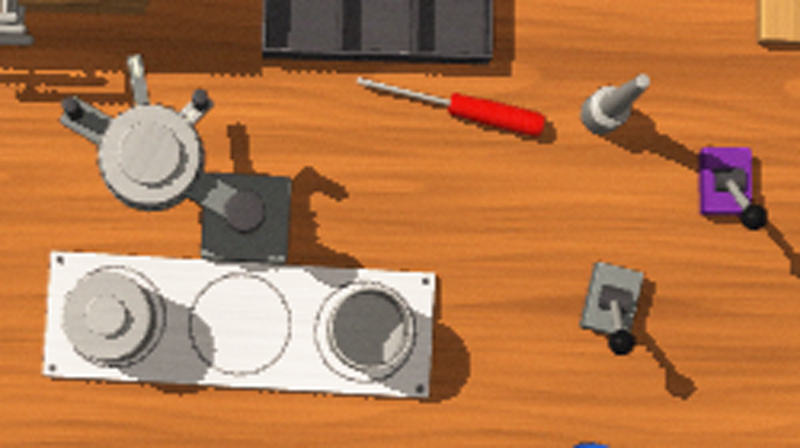

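The crop shows the middle ring at (240,324), plate holes at (60,260), (428,282), (52,369) and (421,387), swing peg top at about (72,104), collar peg top at (201,97) and tongue end near (135,62). The grey switch has its ball at (621,342).

```bash
cat > m.py <<'E'
from h import *
c=dict(np.load('top0.npz')); s=dict(np.load('scene0.npz'))
f=lambda x,y,z: onz(c,(x+.5)/3.2-.5+200,(y+.5)/3.2-.5+130,z)
H=np.array([f(60,260,.012),f(428,282,.012),f(52,369,.012),f(421,387,.012)])
mid=H.mean(0); yd=(H[0]+H[2]-H[1]-H[3])[:2]; yd/=np.linalg.norm(yd); xd=np.array([yd[1],-yd[0]])
print('mid',mid,'ring',f(240,324,.012),'yd',yd,'xd',xd,np.degrees(np.arctan2(xd[1],xd[0])))
hinge=mid[:2]+.105*xd; print('hinge',hinge)
print('marks',mid[:2]+.13*yd,mid[:2]-.13*yd)
E
cat > m2.py <<'E'
from m import *
X=np.load('topX.npy'); XS=np.load('sceneX.npy')
def top(X,c,x0,x1,y0,y1,lo,hi):
    m=(X[...,0]>x0)&(X[...,0]<x1)&(X[...,1]>y0)&(X[...,1]<y1)&(X[...,2]>lo)&(X[...,2]<hi)
    return X[m]
# flask lid circle, beaker, jar... minEnclosingCircle
for nm,b in dict(flask=(.41,.54,.09,.22,.085,.096),boss=(.41,.54,.09,.22,.096,.105),beaker=(.41,.54,-.18,-.05,.08,.095),swpeg=(.65,.69,.165,.2,.178,.19),copeg=(.65,.7,.04,.08,.178,.19),collar=(.56,.69,.05,.16,.147,.158),hub=(.55,.7,.05,.16,.158,.175)).items():
    for A,n in((X,'t'),(XS,'s')):
        p=top(A,None,*b)
        if len(p)>3: 
            (cc,r)=cv2.minEnclosingCircle(p[:,:2].astype(np.float32)); print(nm,n,len(p),np.round(cc,4),round(r,4),p.mean(0).round(4))
ps=f(73,103,.182);pc=f(201,97,.182)
print('pix sw',ps,'co',pc)
for q in (ps,pc): pass
a=ps[:2]-hinge; print('sw dist',np.linalg.norm(a)); u=a/np.linalg.norm(a)
ang=lambda v:np.arctan2(v[1],v[0])
print('swing',ang(-xd)-ang(u))
ca=hinge+.105*u; w=pc[:2]-ca; print('caxis',ca,'co dist',np.linalg.norm(w))
lockdir=ang(u)-np.radians(50); print('collar',(ang(w)-lockdir+np.pi)%(2*np.pi)-np.pi,'locked tongue end',ca+.091*np.array([np.cos(lockdir),np.sin(lockdir)]),f(136,60,.13))
print('switch base top',f(614,300,.025),'ball z0.1',f(621,342,.11))
# switch via depth
m=(X[...,0]>.35)&(X[...,0]<.6)&(X[...,1]>-.45)&(X[...,1]<-.25)&(X[...,2]>.015)
print(X[m][:, :2].min(0),X[m][:,:2].max(0)); b=X[m&(X[...,2]>.09)];print('ball',len(b),b.mean(0),b.max(0),b.min(0))
m=(XS[...,0]>.35)&(XS[...,0]<.6)&(XS[...,1]>-.45)&(XS[...,1]<-.25)&(XS[...,2]>.09)
b=XS[m];print('ballS',len(b),b.mean(0),b.max(0),b.min(0))
m=(X[...,0]>.35)&(X[...,0]<.6)&(X[...,1]>-.45)&(X[...,1]<-.25)&(X[...,2]>.018)&(X[...,2]<.03)
r=cv2.minAreaRect(X[m][:,:2].astype(np.float32)); print('block',r,cv2.boxPoints(r))
for n,b in dict(mandrel=(.55,.75,-.4,-.28,.02,.25),wax=(.25,.42,-.4,-.2,.015,.05),purple=(.5,.65,-.5,-.38,.015,.03)).items():
    p=top(X,None,*b); print(n,p.min(0),p.max(0))
E
python3 m2.py
```

```text
mid [0.47157674 0.01907022 0.012     ] ring [0.47195313 0.01964291 0.012     ] yd [0.03104098 0.99951811] xd [ 0.99951811 -0.03104098] -1.7788029450093814
hinge [0.57652615 0.01581091]
marks [0.47561207 0.14900757] [ 0.46754142 -0.11086714]
flask t 420 [0.4737 0.1504] 0.0446 [0.4732 0.1498 0.0915]
flask s 398 [0.4729 0.1467] 0.0458 [0.477  0.1489 0.0926]
boss t 181 [0.4749 0.1506] 0.0431 [0.4747 0.1506 0.0995]
boss s 181 [0.4732 0.1462] 0.0423 [0.4743 0.148  0.0997]
beaker t 98 [ 0.4687 -0.1113] 0.042 [ 0.4668 -0.1114  0.0867]
beaker s 158 [ 0.4648 -0.1141] 0.0442 [ 0.4673 -0.1136  0.0866]
swpeg t 19 [0.6671 0.1823] 0.008 [0.6671 0.182  0.1835]
swpeg s 29 [0.6655 0.1802] 0.0078 [0.6661 0.18   0.1829]
copeg t 18 [0.6785 0.0603] 0.0071 [0.6784 0.0605 0.1824]
copeg s 28 [0.6797 0.0608] 0.0042 [0.677  0.0576 0.1833]
collar t 513 [0.6341 0.0981] 0.061 [0.6277 0.1065 0.153 ]
collar s 601 [0.6345 0.0953] 0.0657 [0.6337 0.1036 0.1532]
hub t 271 [0.6421 0.0998] 0.0555 [0.6279 0.1064 0.1617]
hub s 368 [0.6504 0.1   ] 0.0571 [0.6285 0.1024 0.1622]
pix sw [0.66947053 0.17912145 0.182     ] co [0
[... 417 characters left out ...]
4167 -0.35381266  0.116792  ] [ 0.47431924 -0.34266903  0.1299032 ] [ 0.44830823 -0.36669396  0.0901585 ]
ballS 65 [ 0.46213346 -0.35631951  0.11364499] [ 0.47337743 -0.34586446  0.12706399] [ 0.447485   -0.36977092  0.09000222]
block ((0.44491448998451233, -0.35422182083129883), (0.053470224142074585, 0.19438736140727997), 80.14053344726562) [[ 0.3445784  -0.36391938]
 [ 0.5360947  -0.39720476]
 [ 0.5452506  -0.34452426]
 [ 0.35373425 -0.31123888]]
mandrel [ 0.67798022 -0.3775326   0.02063423] [ 0.72319171 -0.28008248  0.19715815]
wax [ 0.26672622 -0.37857315  0.01547345] [ 0.35532925 -0.2132211   0.04249776]
purple [ 0.50006634 -0.49984737  0.01618657] [ 0.64963974 -0.38000211  0.02993101]
```

drive_tool --claw '[50,50,50,50,50,50,50,50]' --pt "0.4 0.52 0" --pt "0.4 0.52 0" --pt "0.4 0.52 0" --pt "0.4 0.52 0" --pt "0.4 0.52 0" --pt "0.4 0.52 0" --pt "0.4 0.52 0" --pt "0.4 0.52 0" --yaw '[0.2,0.2,0.2,0.2,0.2,0.2,0.2,0.2]'

```text
time: 0.77
tool_pos: [0.3729, -0.3903, 0.4042]
tcp_rot: [-2.837, -1.347, -0.0]
wrist_force: [1.0, -0.2, 0.5]
width: 0.587
grip_force: 0.0
```

drive_tool --claw '[50,50,50,50,50,50,50,50]' --pt "0.2 0.6 0" --pt "0.2 0.6 0" --pt "0.2 0.6 0" --pt "0.2 0.6 0" --pt "0.2 0.6 0" --pt "0.2 0.6 0" --pt "0.2 0.6 0" --pt "0.2 0.6 0" --yaw '[0.208,0.208,0.208,0.208,0.208,0.208,0.208,0.208]'

```text
time: 1.43
tool_pos: [0.4723, -0.0893, 0.4044]
tcp_rot: [-2.253, -2.188, -0.002]
wrist_force: [1.1, -0.3, -0.2]
width: 0.588
grip_force: 0.0
```

drive_tool --claw '[50,50,50,50,50,50,50,50]' --pt "0 0.64 0" --pt "0 0.64 0" --pt "0 0.64 0" --pt "0 0.64 0" --pt "0 0.64 0" --pt "0 0.64 0" --pt "0 0.64 0" --pt "0 0.64 0" --yaw '[0,0,0,0,0,0,0,0]'

```text
time: 2.1
tool_pos: [0.4713, 0.2305, 0.4044]
tcp_rot: [-2.253, -2.188, -0.001]
wrist_force: [0.8, -0.3, 0.1]
width: 0.582
grip_force: 0.0
```

drive_tool --claw '[50,50,50,50,50,50,50,50]' --pt "0.004 0 -0.38" --pt "0.004 0 -0.38" --pt "0.004 0 -0.38" --pt "0.004 0 -0.38" --pt "0.004 0 -0.38" --pt "0.004 0 -0.38" --pt "0.004 0 -0.38" --pt "0.004 0 -0.38" --yaw '[0,0,0,0,0,0,0,0]'

```text
time: 2.77
tool_pos: [0.475, 0.2277, 0.2162]
tcp_rot: [2.255, 2.186, 0.003]
wrist_force: [1.0, -0.0, -0.4]
width: 0.583
grip_force: 0.0
```

```bash
python3 - <<'E'
from h import *
print(bot.read_state()['tool_pos'])
c=cap('scene'); im=c['color'][140:320,230:470,::-1]; cv2.imwrite('pics/s1.png',cv2.resize(im,None,fx=3.2,fy=3.2,interpolation=cv2.INTER_CUBIC))
E
```

```text
[0.47504738 0.22767974 0.21618904]
```

View pics/s1.png

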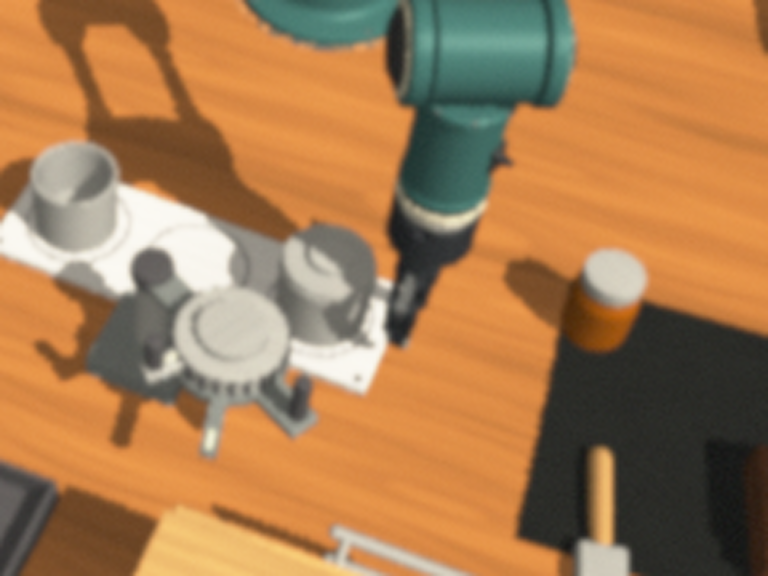

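Fingers are behind the flask, at (405,320) in the crop. Now I push slowly.

drive_tool --claw '[50,50,50,50,50,50,50,50]' --pt "0 -0.02 0" --pt "0 -0.04 0" --pt "0 -0.06 0" --pt "0 -0.08 0" --pt "0 -0.1 0" --pt "0 -0.12 0" --pt "0 -0.14 0" --pt "0 -0.16 0" --yaw '[0,0,0,0,0,0,0,0]'

```text
time: 3.48
tool_pos: [0.4748, 0.1469, 0.2162]
tcp_rot: [2.258, 2.184, 0.007]
wrist_force: [0.1, 4.5, 2.3]
width: 0.582
grip_force: 3.0
```

drive_tool --claw '[50,50,50,50,50,50,50,50]' --pt "0 -0.02 0" --pt "0 -0.04 0" --pt "0 -0.06 0" --pt "0 -0.07 0" --pt "0 -0.08 0" --pt "0 -0.09 0" --pt "0 -0.1 0" --pt "0 -0.1 0" --yaw '[0,0,0,0,0,0,0,0]'

```text
time: 4.15
tool_pos: [0.4747, 0.0966, 0.2159]
tcp_rot: [2.257, 2.184, 0.004]
wrist_force: [0.8, 2.6, 2.2]
width: 0.587
grip_force: 1.6
```

```bash
cat > fl.py <<'E'
from h import *
for n in ('scene','top'):
    c=cap(n); X=cloud(c)
    m=(X[...,0]>.41)&(X[...,0]<.535)&(X[...,1]>-.06)&(X[...,1]<.21)&(X[...,2]>.086)&(X[...,2]<.105)
    p=X[m]; k,l,s,ce=cv2.connectedComponentsWithStats(m.astype(np.uint8)); i=1+np.argmax(s[1:,4]) if k>1 else 0
    p=X[l==i]; print(n,len(p),p.mean(0).round(4),p.min(0).round(4),p.max(0).round(4))
print(bot.read_state()['tool_pos'],bot.read_state()['wrist_force'])
E
python3 fl.py
```

```text
scene 420 [0.4809 0.0418 0.0958] [0.4315 0.0059 0.0863] [0.5219 0.0726 0.1049]
top 197 [0.4747 0.0282 0.0929] [0.4336 0.0081 0.0862] [0.5184 0.0453 0.1047]
[0.47459895 0.09679771 0.21548687] [1.75191788 0.31370516 1.59159061]
```

drive_tool --claw '[50,50,50,50,50,50,50,50]' --pt "-0.001 -0.015 0" --pt "-0.002 -0.03 0" --pt "-0.003 -0.04 0" --pt "-0.004 -0.05 0" --pt "-0.005 -0.055 0" --pt "-0.006 -0.06 0" --pt "-0.006 -0.062 0" --pt "-0.006 -0.062 0" --yaw '[0,0,0,0,0,0,0,0]'

```text
time: 4.92
tool_pos: [0.4716, 0.0666, 0.2154]
tcp_rot: [2.256, 2.186, 0.004]
wrist_force: [1.1, 4.7, 4.5]
width: 0.583
grip_force: 2.7
```

```bash
python3 fl.py
```

```text
scene 399 [0.4779 0.0117 0.0956] [ 0.4287 -0.0243  0.086 ] [0.5158 0.0437 0.1048]
top 149 [ 0.4709 -0.005   0.0923] [ 0.4343 -0.0206  0.086 ] [0.5131 0.0103 0.101 ]
[0.47158255 0.06662746 0.21537656] [0.72005846 5.04859749 4.09134399]
```

drive_tool --claw '[50,50,50,50,50,40,40,40]' --pt "0 0.04 0" --pt "0 0.12 0" --pt "0 0.2 0" --pt "0 0.2 0.08" --pt "0 0.2 0.16" --pt "0 0.2 0.24" --pt "0 0.2 0.32" --pt "0 0.2 0.34" --yaw '[0,0,0,0,0,0,0,0]'

```text
time: 5.68
tool_pos: [0.4727, 0.1666, 0.3916]
tcp_rot: [2.251, 2.183, 0.013]
wrist_force: [1.1, 0.1, 0.5]
width: 0.466
grip_force: 0.0
```

drive_tool --claw '[40,40,40,40,40,40,40,40]' --pt "0.39 0.03 0" --pt "0.39 0.03 0" --pt "0.39 0.03 0" --pt "0.39 0.03 0" --pt "0.39 0.03 0" --pt "0.39 0.03 0" --pt "0.39 0.03 0" --pt "0.39 0.03 0" --yaw '[-0.152,-0.152,-0.152,-0.152,-0.152,-0.152,-0.152,-0.152]'

```text
time: 6.35
tool_pos: [0.6654, 0.1808, 0.383]
tcp_rot: [-2.708, -1.59, 0.005]
wrist_force: [-0.8, 0.5, 0.0]
width: 0.467
grip_force: 0.0
```

```bash
python3 fl.py; python3 - <<'E'
from h import *
s=bot.read_state(); print(s['tool_pos'],s['tcp_rot'],s['q'])
c=cap('scene'); im=c['color'][140:320,230:470,::-1]; cv2.imwrite('pics/s2.png',cv2.resize(im,None,fx=3.2,fy=3.2,interpolation=cv2.INTER_CUBIC))
E
```

```text
scene 534 [0.4749 0.0207 0.0952] [ 0.4267 -0.0242  0.0861] [0.5155 0.064  0.1048]
top 569 [0.4738 0.0229 0.094 ] [ 0.4307 -0.0204  0.086 ] [0.5166 0.0652 0.1047]
[0.66484817 0.18104178 0.38421624] [ 0.39342806  0.47363191 -0.31551338]
[0.66484817 0.18104178 0.38421624] [-2.70847339e+00 -1.59124048e+00  2.64244337e-03] [ 2.29775291e-01  3.02930640e-01  1.59258857e+00 -2.50510465e-04
  1.24776141e+00  7.38289317e-01]
```

View pics/s2.png

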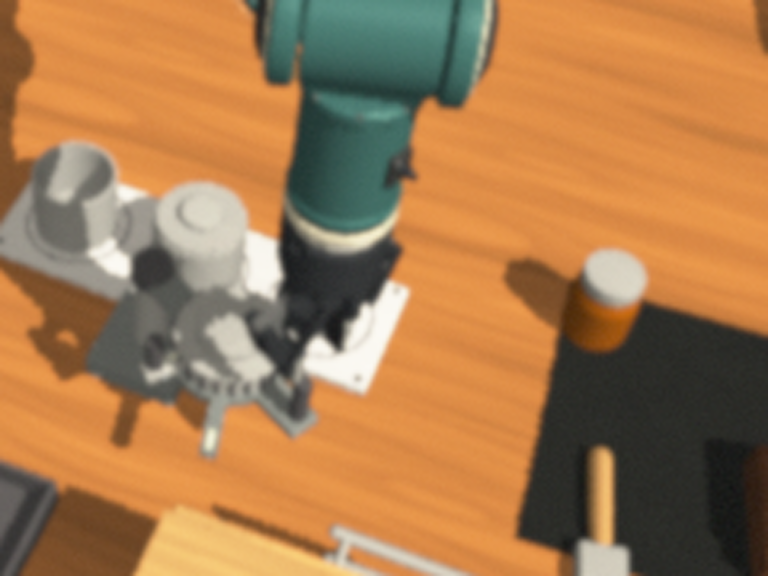

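```bash
cat >> h.py <<'E'
def proj(c,p):
    R=cv2.Rodrigues(np.array(c['rotation'],float))[0]; q=R.T@(np.array(p)-np.array(c['eye'])); q=c['mtx']@np.array([q[0],-q[1],-q[2]]); return q[:2]/q[2]
E
python3 - <<'E'
from h import *
c=cap('scene'); X=cloud(c)
k=lambda p:((proj(c,p)-[230,140]+.5)*3.2).round()
s=bot.read_state(); t=s['tool_pos']; print(t)
yv=cv2.Rodrigues(s['tcp_rot'])[0][:,1]; print(yv)
for d in(-.027,-.02,0,.02,.027):
    print(d,k(t+yv*d-[0,0,.173]))
print('peg top',k([.667,.1805,.182]))
m=(X[...,0]>.6)&(X[...,0]<.75)&(X[...,1]>.1)&(X[...,1]<.26)&(X[...,2]>.195)&(X[...,2]<.23)
kk,l,st,ce=cv2.connectedComponentsWithStats(m.astype(np.uint8))
for i in range(1,kk):
    if st[i,4]>8: p=X[l==i];print(st[i,4],p.mean(0),p.min(0),p.max(0))
E
```

```text
[0.66494752 0.1812154  0.38500042]
[ 8.73536719e-01 -4.86758252e-01 -7.42084590e-05]
-0.027 [336. 344.]
-0.02 [329. 349.]
0 [310. 362.]
0.02 [290. 375.]
0.027 [283. 380.]
peg top [304. 385.]
27 [0.64674596 0.1927274  0.22324814] [0.64084943 0.18189446 0.21480472] [0.65295819 0.20375982 0.22948841]
17 [0.69160716 0.17417372 0.22479151] [0.68626305 0.16447616 0.21790567] [0.69635762 0.18092529 0.22975836]
```

drive_tool --claw '[40,40,40,40,30,30,30,30]' --pt "0.004 -0.002 -0.04" --pt "0.004 -0.002 -0.08" --pt "0.004 -0.002 -0.12" --pt "0.004 -0.002 -0.152" --pt "0.004 -0.002 -0.152" --pt "0.004 -0.002 -0.152" --pt "0.004 -0.002 -0.152" --pt "0.004 -0.002 -0.152" --yaw '[0,0,0,0,0,0,0,0]'

```text
time: 7.22
tool_pos: [0.6686, 0.1805, 0.311]
tcp_rot: [2.708, 1.591, 0.005]
wrist_force: [-0.1, 0.8, 0.4]
width: 0.352
grip_force: 0.0
```

```bash
python3 - <<'E'
from h import *
s=bot.read_state(); t=s['tool_pos']; print(t,s['wrist_force'],s['grip_force'],s['width'])
h=np.array([.5765,.0160]); d=np.array([.667,.1805])-h; r=.19; a0=np.arctan2(d[1],d[0]); print(np.degrees(a0))
end=np.pi-.031
print('end a',np.degrees(end))
# 3 calls x 8 rows: waypoints relative to each call start, TCP on the peg circle
N=24; A=np.linspace(a0,end,N+1); P=h+r*np.c_[np.cos(A),np.sin(A)]
for k in range(3):
    print(((P[8*k+1:8*k+9]-P[8*k])/.5).round(3).tolist(), ((A[8*k+1:8*k+9]-A[8*k])/np.pi).round(3).tolist(), P[8*k])
E
```

```text
[0.6685932  0.18050566 0.31098145] [-0.13418813  0.80320338  0.4499976 ] 0.0 0.35160634593999496
61.182521415205315
end a 178.22383083509445
[[-0.029, 0.014], [-0.059, 0.026], [-0.09, 0.035], [-0.122, 0.042], [-0.154, 0.046], [-0.186, 0.047], [-0.218, 0.045], [-0.25, 0.041]] [0.027, 0.054, 0.081, 0.108, 0.135, 0.163, 0.19, 0.217] [0.66808399 0.18247034]
[[-0.032, -0.007], [-0.062, -0.017], [-0.092, -0.029], [-0.121, -0.044], [-0.148, -0.061], [-0.174, -0.081], [-0.198, -0.102], [-0.22, -0.126]] [0.027, 0.054, 0.081, 0.108, 0.135, 0.163, 0.19, 0.217] [0.542866   0.20299934]
[[-0.02, -0.025], [-0.038, -0.052], [-0.053, -0.081], [-0.066, -0.11], [-0.077, -0.141], [-0.085, -0.172], [-0.09, -0.204], [-0.092, -0.236]] [0.027, 0.054, 0.081, 0.108, 0.135, 0.163, 0.19, 0.217] [0.43264914 0.14012466]
```

drive_tool --claw '[30,30,30,30,30,30,30,30]' --pt "-0.029 0.014 0" --pt "-0.059 0.026 0" --pt "-0.09 0.036 0" --pt "-0.122 0.043 0" --pt "-0.154 0.048 0" --pt "-0.186 0.049 0" --pt "-0.218 0.048 0" --pt "-0.25 0.044 0" --yaw '[0.027,0.054,0.081,0.108,0.135,0.163,0.19,0.217]'

```text
time: 7.88
tool_pos: [0.5438, 0.2029, 0.3112]
tcp_rot: [2.013, 2.407, 0.009]
wrist_force: [3.2, 0.4, -0.4]
width: 0.353
grip_force: 1.7
```

drive_tool --claw '[30,30,30,30,30,30,30,30]' --pt "-0.032 -0.007 0" --pt "-0.062 -0.017 0" --pt "-0.092 -0.029 0" --pt "-0.121 -0.044 0" --pt "-0.148 -0.061 0" --pt "-0.174 -0.081 0" --pt "-0.198 -0.102 0" --pt "-0.22 -0.126 0" --yaw '[0.027,0.054,0.081,0.108,0.135,0.163,0.19,0.217]'

```text
time: 8.55
tool_pos: [0.4335, 0.14, 0.3112]
tcp_rot: [1.093, 2.941, 0.008]
wrist_force: [0.7, 4.1, 0.9]
width: 0.346
grip_force: 1.8
```

drive_tool --claw '[30,30,30,30,30,30,30,30]' --pt "-0.02 -0.025 0" --pt "-0.038 -0.052 0" --pt "-0.053 -0.081 0" --pt "-0.066 -0.11 0" --pt "-0.077 -0.141 0" --pt "-0.085 -0.172 0" --pt "-0.09 -0.195 0" --pt "-0.092 -0.22 0" --yaw '[0.027,0.054,0.081,0.108,0.135,0.163,0.19,0.217]'

```text
time: 9.22
tool_pos: [0.3873, 0.0292, 0.3107]
tcp_rot: [0.048, 3.137, 0.003]
wrist_force: [-1.1, 3.8, 1.1]
width: 0.354
grip_force: 1.7
```

drive_tool --claw '[30,30,30,30,30]' --pt "0 -0.008 0" --pt "0 -0.016 0" --pt "0 -0.022 0" --pt "0 -0.027 0" --pt "0 -0.027 0" --yaw '[0,0,0,0,0]'

```text
time: 9.63
tool_pos: [0.3875, 0.0157, 0.3091]
tcp_rot: [0.055, 3.14, -0.001]
wrist_force: [-0.6, 0.9, 0.5]
width: 0.353
grip_force: 0.4
```

drive_tool --claw '[30,30,30]' --pt "0 -0.003 0" --pt "0 -0.005 0" --pt "0 -0.005 0" --yaw '[0,0,0]'

```text
time: 9.88
tool_pos: [0.3874, 0.0134, 0.3088]
tcp_rot: [0.054, 3.141, 0.0]
wrist_force: [-0.2, 1.9, 2.3]
width: 0.345
grip_force: 1.1
```

drive_tool --claw '[30,30,30,30]' --pt "0 -0.004 0" --pt "0 -0.006 0" --pt "0 -0.006 0" --pt "0 -0.006 0" --yaw '[0,0,0,0]'

```text
time: 10.22
tool_pos: [0.3872, 0.0109, 0.3087]
tcp_rot: [0.055, 3.141, 0.004]
wrist_force: [0.5, 6.7, 1.2]
width: 0.35
grip_force: 3.5
```

```bash
cat > arm.py <<'E'
from h import *
s=bot.read_state(); print(s['tool_pos'],s['wrist_force'],s['grip_force'])
for n in('scene','top'):
    c=cap(n,n+'a.png'); X=cloud(c)
    for lo,hi,nm in((.145,.158,'col'),(.168,.19,'peg'),(.122,.136,'arm')):
        m=(X[...,0]>.33)&(X[...,0]<.62)&(X[...,1]>-.1)&(X[...,1]<.14)&(X[...,2]>lo)&(X[...,2]<hi)
        k,l,st,ce=cv2.connectedComponentsWithStats(m.astype(np.uint8))
        for i in range(1,k):
            if st[i,4]>8: p=X[l==i];print(n,nm,st[i,4],ce[i].round(),p.mean(0).round(4),p.min(0).round(3),p.max(0).round(3))
    if n=='scene': im=c['color'][140:290,200:400,::-1]; cv2.imwrite('pics/s3.png',cv2.resize(im,None,fx=4,fy=4,interpolation=cv2.INTER_CUBIC))
E
python3 arm.py
```

```text
[0.38721678 0.0109246  0.30873317] [0.47748632 6.7178475  1.23864069] 3.549506440758705
scene col 15 [295. 174.] [ 0.393  -0.0064  0.1517] [ 0.381 -0.015  0.148] [ 0.4   -0.002  0.157]
scene col 29 [306. 178.] [0.3917 0.0282 0.1514] [0.383 0.013 0.146] [0.398 0.04  0.158]
scene col 492 [294. 197.] [0.4782 0.0244 0.1529] [ 0.417 -0.034  0.145] [0.52  0.093 0.158]
scene peg 36 [294. 167.] [ 0.3914 -0.0092  0.1812] [ 0.374 -0.023  0.171] [ 0.402 -0.002  0.189]
scene peg 53 [307. 172.] [0.3942 0.0303 0.18  ] [0.379 0.013 0.168] [0.402 0.055 0.19 ]
scene peg 37 [312. 200.] [0.4904 0.0843 0.1789] [0.482 0.077 0.168] [0.498 0.091 0.186]
scene arm 44 [303. 181.] [0.3922 0.0202 0.1312] [0.378 0.004 0.124] [0.407 0.035 0.135]
scene arm 77 [318. 194.] [0.4211 0.0796 0.1299] [0.403 0.058 0.122] [0.441 0.099 0.135]
scene arm 203 [287. 211.] [0.5203 0.0203 0.1308] [ 0.482 -0.033  0.122] [0.558 0.068 0.136]
scene arm 42 [278. 228.] [0.5859 0.0194 0.1291] [ 0.567 -0.001  0.123] [0.594 0.032 0.136]
top col 458 [273. 227.] [0.4781 0.0218 0.152 ] [ 0.436 -0.029  0.145] [0.522 0.084 0.158]
top col 9 [271. 229.] [0.4712 0.0278 0.1558] [0.466 0.023 0.153] [0.478 0.032 0.158]
top peg 24 [252. 222.] [0.4907 0.0863 0.1813] [0.485 0.079 0.173] [0.497 0.095 0.189]
top arm 120 [275. 207.] [0.5409 0.0172 0.1299] [0.519 0.003 0.122] [0.566 0.034 0.136]
top arm 18 [259. 237.] [0.4466 0.0651 0.1292] [0.435 0.056 0.124] [0.466 0.069 0.134]
top arm 10 [288. 238.] [ 0.448  -0.0236  0.1286] [ 0.437 -0.03   0.123] [ 0.459 -0.015  0.134]
```

View pics/s3.png

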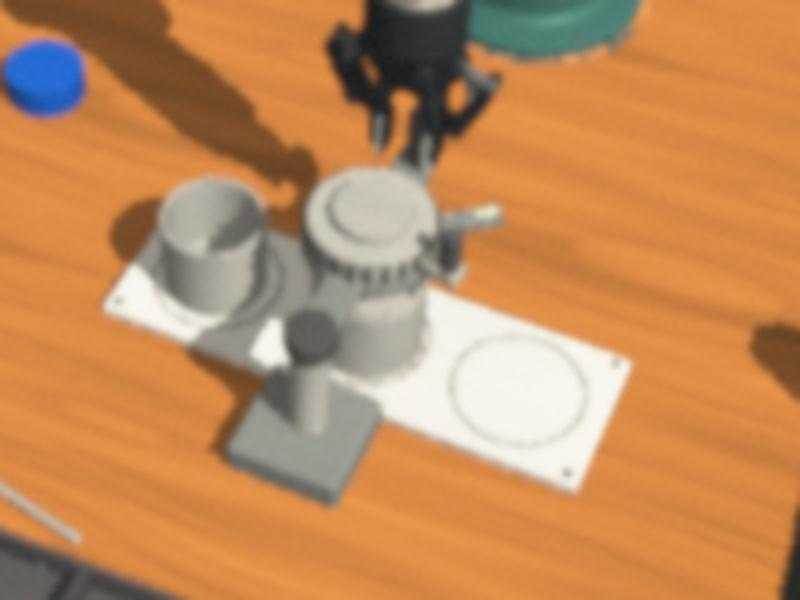

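drive_tool --claw '[30,30,30,30]' --pt "0 -0.003 0" --pt "0 -0.003 0" --pt "0 -0.003 0" --pt "0 -0.003 0" --yaw '[0,0,0,0]'

```text
time: 10.65
tool_pos: [0.3872, 0.0103, 0.3087]
tcp_rot: [0.056, 3.141, 0.009]
wrist_force: [0.6, 11.9, 1.4]
width: 0.353
grip_force: 6.5
```

drive_tool --claw '[30,40,40,40,40,40,40,40]' --pt "0 0.016 0" --pt "0 0.016 0" --pt "0 0.016 0.08" --pt "0 0.016 0.16" --pt "0 0.016 0.16" --pt "0.207 0.15 0.16" --pt "0.207 0.15 0.16" --pt "0.207 0.15 0.16" --yaw '[0,0,0,0,0,-0.11,-0.11,-0.11]'

```text
time: 11.32
tool_pos: [0.4917, 0.0841, 0.389]
tcp_rot: [0.603, 3.081, -0.001]
wrist_force: [-0.1, -1.0, -0.2]
width: 0.467
grip_force: 0.0
```

drive_tool --claw '[40,40,40,40,40,40,40,40]' --pt "0 0 0" --pt "0 0 0" --pt "0 0 0" --pt "0 0 0" --pt "0 0 0" --pt "0 0 0" --pt "0 0 0" --pt "0 0 0" --yaw '[-0.3,-0.3,-0.3,-0.3,-0.3,-0.3,-0.3,-0.3]'

```text
time: 11.98
tool_pos: [0.4906, 0.0833, 0.3881]
tcp_rot: [1.935, 2.474, -0.003]
wrist_force: [-0.3, -0.1, -0.1]
width: 0.468
grip_force: 0.0
```

drive_tool --claw '[40,40,40,40,40,40]' --pt "0 0 0" --pt "0 0 0" --pt "0 0 0" --pt "0 0 0" --pt "0 0 0" --pt "0 0 0" --yaw '[-0.168,-0.168,-0.168,-0.168,-0.168,-0.168]'

```text
time: 12.48
tool_pos: [0.4906, 0.0833, 0.3882]
tcp_rot: [2.509, 1.889, -0.002]
wrist_force: [0.1, -0.0, 0.2]
width: 0.465
grip_force: 0.0
```

```bash
python3 fl.py; python3 arm.py | grep -E "^\[|peg|arm"; python3 -c "
from h import *
print(np.degrees(2*np.arctan2(*bot.read_state()['tcp_rot'][[1,0]])))"
```

```text
scene 113 [0.4939 0.0437 0.0919] [0.4545 0.0198 0.0862] [0.5139 0.0637 0.0992]
top 235200 [ 0.6208 -0.0012 -0.2118] [-0.4063 -1.3838 -0.784 ] [1.7068 1.425  1.687 ]
[0.49057858 0.0834768  0.38831086] [ 0.87514393 -0.3145622   0.3033265 ]
[0.49057858 0.0834768  0.38831086] [ 0.87514393 -0.3145622   0.3033265 ] 0.0
scene peg 22 [303. 169.] [0.3881 0.0174 0.179 ] [0.378 0.013 0.169] [0.395 0.021 0.19 ]
scene peg 37 [312. 200.] [0.4908 0.0842 0.1792] [0.483 0.076 0.168] [0.496 0.092 0.187]
scene arm 63 [319. 194.] [0.4194 0.0824 0.1299] [0.403 0.066 0.123] [0.436 0.1   0.134]
scene arm 199 [287. 211.] [0.5206 0.0202 0.1308] [ 0.483 -0.033  0.122] [0.556 0.064 0.136]
scene arm 41 [278. 228.] [0.5858 0.02   0.1295] [ 0.567 -0.     0.123] [0.597 0.032 0.136]
top peg 14 [273. 257.] [0.3878 0.0204 0.182 ] [0.382 0.017 0.178] [0.394 0.023 0.188]
top arm 119 [276. 206.] [0.5455 0.0169 0.1311] [0.52  0.003 0.122] [0.587 0.035 0.136]
top arm 78 [254. 244.] [0.4274 0.0792 0.1291] [0.407 0.059 0.123] [0.466 0.102 0.136]
top arm 13 [287. 239.] [ 0.4445 -0.0211  0.1295] [ 0.431 -0.03   0.126] [ 0.459 -0.012  0.134]
top arm 80 [275. 252.] [0.4041 0.0157 0.1299] [0.378 0.007 0.124] [0.425 0.028 0.136]
74.04105846952548
```

drive_tool --claw '[40,40,40,28,28,28,28]' --pt "0 0.004 -0.04" --pt "0 0.004 -0.08" --pt "0 0.004 -0.126" --pt "0 0.004 -0.126" --pt "0 0.004 -0.126" --pt "0 0.004 -0.126" --pt "0 0.004 -0.126" --yaw '[0,0,0,0,0,0,0]'

```text
time: 13.27
tool_pos: [0.4914, 0.0859, 0.3274]
tcp_rot: [2.508, 1.89, 0.004]
wrist_force: [0.1, 0.2, 0.4]
width: 0.326
grip_force: 0.0
```

```bash
python3 - <<'E'
from h import *
C=np.array([.472,.0185]); t=bot.read_state()['tool_pos'][:2]; print(t, bot.read_state()['wrist_force'])
d=t-C; a0=np.arctan2(d[1],d[0]); r=.07; print(np.degrees(a0),np.linalg.norm(d))
A=a0+np.linspace(0,.946+.09,17); P=C+r*np.c_[np.cos(A),np.sin(A)]
for k in range(2): print(((P[8*k+1:8*k+9]-P[8*k])/.5).round(3).tolist(),((A[8*k+1:8*k+9]-A[8*k])/np.pi).round(3).tolist())
E
```

```text
[0.49141223 0.08586709] [0.08558368 0.17657995 0.38332666]
73.92534688230636 0.07010820006359035
[[-0.009, 0.002], [-0.018, 0.004], [-0.027, 0.005], [-0.036, 0.005], [-0.045, 0.005], [-0.054, 0.005], [-0.063, 0.003], [-0.072, 0.002]] [0.021, 0.041, 0.062, 0.082, 0.103, 0.124, 0.144, 0.165]
[[-0.009, -0.002], [-0.017, -0.005], [-0.026, -0.009], [-0.034, -0.013], [-0.042, -0.018], [-0.049, -0.023], [-0.056, -0.028], [-0.063, -0.034]] [0.021, 0.041, 0.062, 0.082, 0.103, 0.124, 0.144, 0.165]
```

drive_tool --claw '[28,28,28,28,28,28,28,28]' --pt "-0.009 0.002 0" --pt "-0.018 0.004 0" --pt "-0.027 0.005 0" --pt "-0.036 0.005 0" --pt "-0.045 0.005 0" --pt "-0.054 0.005 0" --pt "-0.063 0.003 0" --pt "-0.072 0.002 0" --yaw '[0.021,0.041,0.062,0.082,0.103,0.124,0.144,0.165]'

```text
time: 13.93
tool_pos: [0.4555, 0.087, 0.3278]
tcp_rot: [1.935, 2.471, 0.006]
wrist_force: [2.3, -0.6, -0.1]
width: 0.329
grip_force: 0.7
```

drive_tool --claw '[28,28,28,28,28,28,28]' --pt "-0.009 -0.002 0" --pt "-0.017 -0.005 0" --pt "-0.026 -0.009 0" --pt "-0.034 -0.013 0" --pt "-0.042 -0.018 0" --pt "-0.049 -0.023 0" --pt "-0.049 -0.023 0" --yaw '[0.021,0.041,0.062,0.082,0.103,0.124,0.124]'

```text
time: 14.52
tool_pos: [0.4304, 0.0753, 0.3275]
tcp_rot: [1.423, 2.798, 0.003]
wrist_force: [0.3, 0.4, -0.1]
width: 0.321
grip_force: 0.0
```

```bash
python3 arm.py | grep -E "^\[|peg|arm"; python3 - <<'E'
from h import *
im=cv2.imread('pics/topa.png')[190:280,210:330]; cv2.imwrite('pics/t4.png',cv2.resize(im,None,fx=6,fy=6,interpolation=cv2.INTER_CUBIC))
E
```

```text
[0.43044419 0.07532702 0.32752907] [ 0.30244933  0.43421851 -0.12219603] 6.641817122954308e-06
scene peg 31 [304. 169.] [0.3862 0.0195 0.179 ] [0.377 0.012 0.169] [0.392 0.026 0.186]
scene peg 18 [313. 182.] [0.4222 0.0615 0.1758] [0.417 0.055 0.169] [0.427 0.068 0.186]
scene peg 33 [318. 191.] [0.4519 0.0858 0.1778] [0.443 0.072 0.168] [0.456 0.097 0.188]
scene arm 53 [303. 181.] [0.3903 0.0224 0.1318] [0.373 0.004 0.124] [0.406 0.034 0.136]
scene arm 21 [323. 194.] [0.4137 0.0935 0.1294] [0.404 0.087 0.123] [0.421 0.1   0.133]
scene arm 218 [288. 211.] [0.5164 0.0235 0.131 ] [ 0.454 -0.033  0.122] [0.556 0.069 0.136]
scene arm 35 [277. 228.] [0.5865 0.0188 0.1289] [0.567 0.    0.122] [0.593 0.032 0.136]
top arm 127 [276. 207.] [0.5415 0.0171 0.1301] [ 0.517 -0.     0.124] [0.569 0.032 0.136]
top arm 13 [287. 239.] [ 0.4445 -0.0211  0.1297] [ 0.431 -0.03   0.124] [ 0.459 -0.012  0.133]
top arm 52 [276. 253.] [0.4004 0.0132 0.13  ] [0.378 0.006 0.122] [0.424 0.022 0.135]
```

drive_tool --claw '[28,28,28,28]' --pt "-0.006 -0.005 0" --pt "-0.012 -0.01 0" --pt "-0.012 -0.01 0" --pt "-0.012 -0.01 0" --yaw '[0.018,0.036,0.036,0.036]'

```text
time: 14.95
tool_pos: [0.4245, 0.0703, 0.3262]
tcp_rot: [1.269, 2.873, 0.001]
wrist_force: [0.0, 0.1, 1.0]
width: 0.324
grip_force: 0.2
```

drive_tool --claw '[34,36,36,36,36,36,36,36]' --pt "0.008 0.007 0" --pt "0.01 0.009 0" --pt "0.01 0.009 0.08" --pt "0.01 0.009 0.16" --pt "0.01 -0.1 0.2" --pt "0.01 -0.2 0.2" --pt "0.01 -0.3 0.2" --pt "0.01 -0.4 0.2" --yaw '[0,0,0,0,0,0,0,0]'

```text
time: 15.62
tool_pos: [0.4293, -0.0903, 0.4265]
tcp_rot: [1.263, 2.874, 0.0]
wrist_force: [1.1, 0.0, -0.2]
width: 0.421
grip_force: 0.0
```

```bash
python3 arm.py | grep -E "^\[|peg|arm"; python3 fl.py; python3 - <<'E'
from h import *
im=cv2.imread('pics/topa.png')[190:280,210:330]; cv2.imwrite('pics/t4.png',cv2.resize(im,None,fx=6,fy=6,interpolation=cv2.INTER_CUBIC))
E
```

```text
[ 0.42933792 -0.0903453   0.42653281] [ 1.0987548   0.02840214 -0.22120196] 0.0
scene peg 34 [304. 169.] [0.387  0.0198 0.1787] [0.377 0.011 0.168] [0.394 0.026 0.188]
scene peg 36 [316. 185.] [0.4324 0.075  0.1793] [0.42  0.067 0.168] [0.44  0.082 0.187]
scene arm 54 [303. 181.] [0.3908 0.0219 0.1316] [0.372 0.005 0.127] [0.408 0.034 0.136]
scene arm 43 [319. 195.] [0.4194 0.0849 0.1286] [0.401 0.062 0.122] [0.442 0.099 0.134]
scene arm 217 [288. 211.] [0.5168 0.0232 0.1306] [ 0.459 -0.033  0.123] [0.555 0.069 0.136]
scene arm 36 [278. 228.] [0.5853 0.0201 0.1287] [ 0.567 -0.     0.123] [0.594 0.032 0.135]
top peg 22 [254. 242.] [0.4328 0.0778 0.182 ] [0.425 0.072 0.177] [0.44  0.084 0.187]
top peg 22 [272. 257.] [0.3872 0.0227 0.1819] [0.379 0.017 0.178] [0.394 0.029 0.189]
top arm 127 [275. 207.] [0.5419 0.0175 0.1303] [0.519 0.003 0.122] [0.57  0.037 0.136]
top arm 43 [253. 246.] [0.4191 0.0843 0.1289] [0.407 0.053 0.124] [0.436 0.102 0.134]
top arm 137 [273. 251.] [0.4048 0.0216 0.1294] [ 0.378 -0.009  0.122] [0.431 0.047 0.136]
scene 109 [0.4944 0.0435 0.0924] [0.4593 0.0197 0.086 ] [0.5142 0.0634 0.0971]
top 235200 [ 0.6213  0.0013 -0.2139] [-0.4086 -1.3851 -0.7847] [1.7074 1.4149 1.687 ]
[ 0.42917346 -0.09018075  0.42504238] [1.15809264 0.59685173 0.49513506]
```

View pics/t4.png

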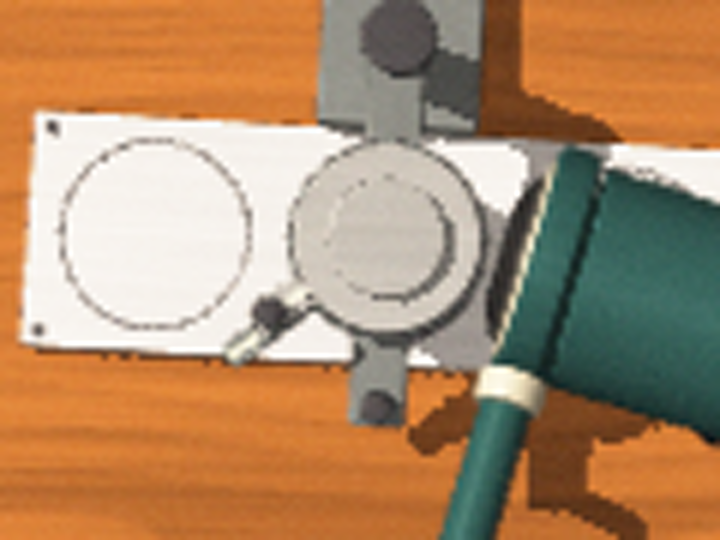

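The peg sits at about 124° against 128.3° for the tongue, roughly -0.07 rad. I'll nudge it a little closer.

drive_tool --claw '[40,40,40,40,40,40,40,40]' --pt "0.006 0.1 0" --pt "0.006 0.18 0" --pt "0.006 0.26 0" --pt "0.006 0.332 0" --pt "0.006 0.332 0" --pt "0.006 0.332 0" --pt "0.006 0.332 0" --pt "0.006 0.332 0" --yaw '[-0.03,-0.03,-0.03,-0.03,-0.03,-0.03,-0.03,-0.03]'

```text
time: 16.48
tool_pos: [0.4319, 0.0768, 0.425]
tcp_rot: [-1.399, -2.813, 0.001]
wrist_force: [-0.0, -1.6, 0.0]
width: 0.468
grip_force: 0.0
```

```bash
python3 arm.py | grep -E "^\[|peg"
```

```text
[0.43194145 0.07684924 0.42501279] [-0.04099123 -1.5663883   0.01871559] 0.0
scene peg 32 [304. 169.] [0.3869 0.0198 0.1795] [0.378 0.012 0.169] [0.392 0.027 0.187]
scene peg 34 [316. 185.] [0.433  0.0752 0.1807] [0.426 0.068 0.169] [0.44  0.082 0.188]
```

drive_tool --claw '[40,40,40,28,28,28,28,28]' --pt "0 0 -0.08" --pt "0 0 -0.14" --pt "0 0 -0.195" --pt "0 0 -0.195" --pt "0 0 -0.195" --pt "0 0 -0.195" --pt "0 0 -0.195" --pt "0 0 -0.195" --yaw '[0,0,0,0,0,0,0,0]'

```text
time: 17.25
tool_pos: [0.4332, 0.0767, 0.3301]
tcp_rot: [1.399, 2.809, 0.004]
wrist_force: [0.7, 1.0, 0.5]
width: 0.33
grip_force: 0.0
```

drive_tool --claw '[28,28,28,28,28,28]' --pt "-0.006 -0.005 0" --pt "-0.012 -0.01 0" --pt "-0.017 -0.013 0" --pt "-0.019 -0.015 0" --pt "-0.019 -0.015 0" --pt "-0.019 -0.015 0" --yaw '[0.01,0.02,0.03,0.03,0.03,0.03]'

```text
time: 17.75
tool_pos: [0.4231, 0.0695, 0.3288]
tcp_rot: [1.266, 2.873, 0.002]
wrist_force: [0.6, -0.1, 1.4]
width: 0.324
grip_force: 0.5
```

drive_tool --claw '[28,34,34,34,34,34,34,34]' --pt "0.008 0.006 0" --pt "0.008 0.006 0" --pt "0.008 0.006 0.08" --pt "0.008 0.006 0.16" --pt "0.008 -0.1 0.2" --pt "0.008 -0.2 0.2" --pt "0.008 -0.3 0.2" --pt "0.008 -0.38 0.2" --yaw '[0,0,0,0,0,0,0,0]'

```text
time: 18.42
tool_pos: [0.4266, -0.0927, 0.4286]
tcp_rot: [1.262, 2.874, 0.0]
wrist_force: [1.3, -0.3, -0.8]
width: 0.398
grip_force: 0.0
```

```bash
python3 arm.py | grep -E "^\[|peg|arm"
```

```text
[ 0.42664532 -0.092718    0.42861595] [ 1.25978336 -0.2944441  -0.75978163] 0.0
scene peg 34 [304. 169.] [0.3876 0.0197 0.1791] [0.376 0.012 0.168] [0.394 0.026 0.187]
scene peg 35 [316. 185.] [0.431  0.0744 0.1794] [0.421 0.067 0.168] [0.438 0.081 0.188]
scene arm 55 [303. 181.] [0.3904 0.0218 0.1314] [0.374 0.005 0.123] [0.405 0.034 0.135]
scene arm 49 [319. 195.] [0.4205 0.0844 0.1288] [0.403 0.062 0.122] [0.44  0.1   0.135]
scene arm 221 [288. 211.] [0.5165 0.0235 0.1308] [ 0.458 -0.034  0.122] [0.558 0.068 0.136]
scene arm 40 [278. 228.] [0.5856 0.0208 0.1297] [ 0.567 -0.     0.122] [0.594 0.032 0.136]
top peg 24 [254. 242.] [0.4315 0.0764 0.1809] [0.425 0.069 0.169] [0.437 0.084 0.188]
top peg 22 [272. 257.] [0.3872 0.0228 0.1818] [0.379 0.017 0.176] [0.394 0.029 0.19 ]
top arm 12 [278. 192.] [0.5864 0.0103 0.1338] [ 0.579 -0.002  0.13 ] [0.592 0.023 0.136]
top arm 113 [276. 207.] [0.5416 0.0166 0.1299] [0.52  0.003 0.124] [0.569 0.032 0.136]
top arm 9 [289. 235.] [ 0.4557 -0.0272  0.1299] [ 0.447 -0.03   0.127] [ 0.465 -0.024  0.134]
top arm 36 [251. 247.] [0.4169 0.0885 0.1299] [0.407 0.065 0.123] [0.429 0.102 0.136]
top arm 131 [273. 252.] [0.4038 0.0223 0.1296] [0.378 0.    0.122] [0.43  0.047 0.136]
```

The collar peg-to-peg geometry gives about -0.04 rad, which is within the mark. Now the switch.

drive_tool --claw '[15,15,15,15,15,15,15,15]' --pt "-0.032 -0.5 0" --pt "-0.032 -0.5 0" --pt "-0.032 -0.5 0" --pt "-0.032 -0.5 0" --pt "-0.032 -0.5 0" --pt "-0.032 -0.5 0" --pt "-0.032 -0.5 0" --pt "-0.032 -0.5 0" --yaw '[0.19,0.19,0.19,0.19,0.19,0.19,0.19,0.19]'

```text
time: 19.18
tool_pos: [0.4106, -0.3451, 0.4268]
tcp_rot: [-0.37, -3.119, 0.002]
wrist_force: [0.7, -0.2, 0.7]
width: 0.181
grip_force: 0.0
```

drive_tool --claw '[15,15,15,15,15,15,15]' --pt "0 0 -0.08" --pt "0 0 -0.16" --pt "0 0 -0.24" --pt "0 0 -0.3" --pt "0 0 -0.34" --pt "0 0 -0.34" --pt "0 0 -0.34" --yaw '[0,0,0,0,0,0,0]'

```text
time: 19.77
tool_pos: [0.4106, -0.34, 0.2561]
tcp_rot: [-0.362, -3.117, -0.004]
wrist_force: [0.4, -0.3, 1.1]
width: 0.175
grip_force: 0.0
```

```bash
python3 - <<'E'
from h import *
s=bot.read_state(); print(s['tool_pos'],np.degrees(2*np.arctan2(s['tcp_rot'][1],s['tcp_rot'][0])),s['q'][5])
c=cap('scene'); im=c['color'][130:230,130:260,::-1]; cv2.imwrite('pics/s5.png',cv2.resize(im,None,fx=5,fy=5,interpolation=cv2.INTER_CUBIC))
E
```

```text
[ 0.41061059 -0.3399586   0.25607304] -193.261169251766 -2.077928134222738
```

View pics/s5.png

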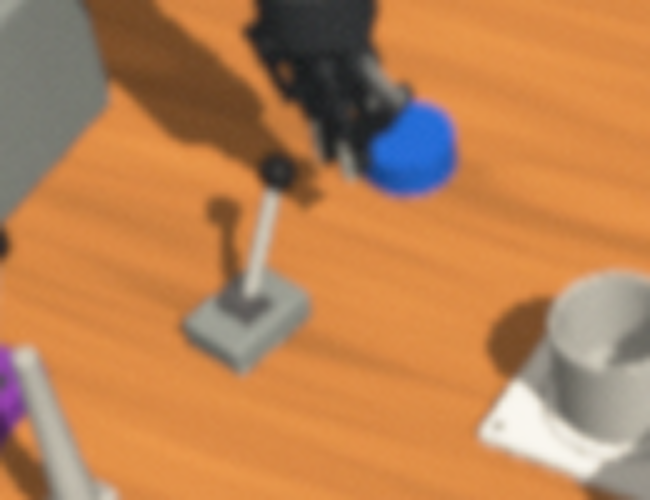

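Fingers are behind the ball, with tips at (335,165) and the ball at (278,170) in the crop. Pushing along the block's +x.

drive_tool --claw '[15,15,15,15,15,15,15,15]' --pt "0.02 -0.011 0" --pt "0.05 -0.018 0" --pt "0.08 -0.025 0" --pt "0.11 -0.032 0" --pt "0.14 -0.04 0" --pt "0.17 -0.047 0" --pt "0.2 -0.055 0" --pt "0.22 -0.06 0" --yaw '[0,0,0,0,0,0,0,0]'

```text
time: 20.48
tool_pos: [0.5233, -0.3726, 0.2602]
tcp_rot: [0.363, 3.116, -0.004]
wrist_force: [-1.9, 0.3, 0.2]
width: 0.173
grip_force: 0.5
```

drive_tool --claw '[15,15,15,15,15]' --pt "0.01 -0.002 0" --pt "0.018 -0.004 0" --pt "0.024 -0.006 0" --pt "0.028 -0.007 0" --pt "0.028 -0.007 0" --yaw '[0,0,0,0,0]'

```text
time: 20.9
tool_pos: [0.5316, -0.3755, 0.2578]
tcp_rot: [-0.362, -3.112, 0.001]
wrist_force: [-14.8, -2.5, 5.1]
width: 0.175
grip_force: 6.8
```

```bash
cat > sw.py <<'E'
from h import *
s=bot.read_state(); print(s['tool_pos'],s['wrist_force'])
for n in('scene','top'):
    c=cap(n); X=cloud(c)
    m=(c['color'].max(2)<60)&(X[...,0]>.48)&(X[...,0]<.6)&(X[...,1]>-.41)&(X[...,1]<-.33)&(X[...,2]>.085)&(X[...,2]<.135)
    k,l,st,ce=cv2.connectedComponentsWithStats(m.astype(np.uint8))
    for i in range(1,k):
        if st[i,4]>8: p=X[l==i];print(n,st[i,4],ce[i].round(1),p.mean(0).round(4),p.min(0).round(3),p.max(0).round(3))
    if n=='scene': im=c['color'][130:230,130:260,::-1]; cv2.imwrite('pics/s6.png',cv2.resize(im,None,fx=5,fy=5,interpolation=cv2.INTER_CUBIC))
E
python3 sw.py
```

```text
[ 0.53155321 -0.37551195  0.25776167] [-14.77111442  -2.48630997   5.14596913]
scene 67 [165.  179.6] [ 0.5467 -0.3736  0.1204] [ 0.528 -0.388  0.106] [ 0.562 -0.347  0.135]
```

Contact force of 15 N means the lever is at its stop. Backing off.

drive_tool --claw '[15,15,15,15,15,15,15,15]' --pt "-0.04 0.01 0" --pt "-0.1 0.025 0" --pt "-0.16 0.04 0" --pt "-0.2 0.05 0.06" --pt "-0.2 0.05 0.14" --pt "-0.2 0.05 0.22" --pt "-0.2 0.05 0.3" --pt "-0.2 0.05 0.34" --yaw '[0,0,0,0,0,0,0,0]'

```text
time: 21.67
tool_pos: [0.4349, -0.3504, 0.4346]
tcp_rot: [0.364, 3.112, -0.008]
wrist_force: [1.4, -0.5, 1.2]
width: 0.176
grip_force: 0.0
```

```bash
python3 sw.py; python3 arm.py | grep peg; cp pics/scenea.png pics/final.png
```

```text
[ 0.43492027 -0.35044334  0.43457372] [ 1.3593107  -0.46959654  1.19763826]
scene 19 [163.2 181.8] [ 0.556  -0.3745  0.1192] [ 0.549 -0.38   0.11 ] [ 0.561 -0.369  0.125]
top 44 [401. 207.] [ 0.5519 -0.3752  0.1186] [ 0.543 -0.385  0.112] [ 0.562 -0.366  0.127]
scene peg 35 [304. 169.] [0.3871 0.02   0.1782] [0.373 0.012 0.168] [0.393 0.027 0.186]
scene peg 33 [316. 184.] [0.4312 0.0745 0.1804] [0.42  0.067 0.17 ] [0.438 0.082 0.188]
top peg 24 [254. 242.] [0.4313 0.0769 0.1812] [0.425 0.069 0.174] [0.437 0.084 0.187]
top peg 22 [272. 257.] [0.3872 0.0228 0.1811] [0.379 0.017 0.174] [0.394 0.029 0.186]
```

View pics/final.png

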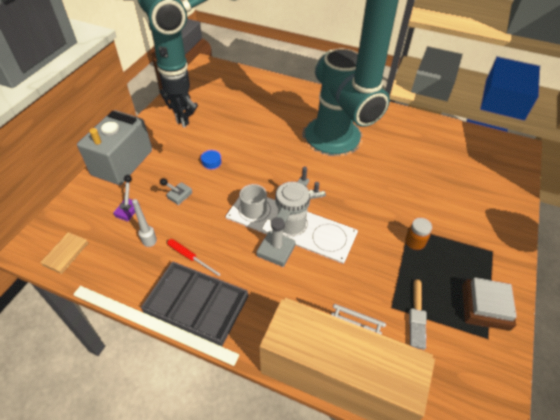

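The final picture shows the flask under the closed head at (292,205), the beaker at (252,200) on its own mark and the lever thrown over with its ball at (164,182). The bystanders are in place, so I hand in.

```bash
python3 -c "
from workcell import bot
print(bot.finish_job())"
```

```text
the job is handed in; nothing more can be done
None
```

I handed the job in at about 22 s, with no verdict returned: by the cameras the flask is about 2 mm off the middle mark's centre, the arm is at its stop, the collar is about 0.04 rad short of its mark (0.12 allowed), the pump lever is fully over, and nothing else looks moved.

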